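# Load the charged cell into the thermometer's sprung battery bay

## Robot

A 6-joint arm with a two-finger parallel gripper is mounted at the origin on the work surface. World frame = base frame: x ahead of the robot, y to its left, z up, the work surface at z = 0. Lengths are in m, angles in degrees, forces in N, time in s.
With the tool pointing down it reaches from about 0.3 to 0.75 m from the base axis. Payload 8.5 kg.
Tool frame: the origin (TCP) lies where the fingers leave the gripper's body, on its centre line; the fingertips stand tip_reach ahead of it and the grasp point (between the pads) lies 45 mm ahead of it (tip_reach is the distance from the TCP to the fingertips, in m); z points along the fingers, y is the direction in which the jaws open and shut (so a half turn about z gives the same grasp; the last joint's range is limited). The gripper opens to 88 mm and grips with 3 to 60 N. Pads are 18 mm wide; open, the fingers measure 123 mm over their backs; the gripper's body (75 mm by 187 mm) begins 45 mm behind the grasp point.
Start: joints at [-80.403, 21.807, 74.336, -0, 83.858, -12.336], TCP at [0.205, -0.51, 0.303] pointing down, gripper open.
Joint ranges: [-178.18, 178.18], [-50.72, 133.34], [12.68, 142.11], [-81.47, 261.47], [9.98, 163.14], [-165.26, 165.26]. Speed limits (degrees/s): [136.94, 136.94, 180, 180, 180, 180].

## Interface

Orientations are given as a 3x3 rotation matrix whose columns are the frame's x, y, z axes.
In Python, from rig import sense, snapshot, get_calibration, close_job, find_in, mark_of, tip_reach gives the robot as it stands.
- The arm moves only by the tool carry_out, never from a script. Its argument "series" is a list of rows, each a list of 2 entries, a list of its own where there are three numbers: the shift along the world's x, y, z in cm, then the turn about the world's z in degrees. A call has 1 to 20 rows; each row is the pose to reach, as a shift and turn from the pose commanded when the call began; what a row does not reach only later rows make up. A row lasts 1/10 s, in which the tool goes at most 50 mm and 8.59 degrees, less where a joint would pass 70% of its speed; a pose out of reach is approached as far as the arm can. A call with a gripper value outside its range is refused whole. "hand" is the closure, from 0 (fully open) to 1 (shut), set as the call begins (left out, the last holds). The fingers move at their own pace and stop on an object; "grip_force" is the grip in N (left out, the last holds). Time passes only in rows, so rows that repeat a pose let the fingers close. It gives the time, the measured TCP pose, the force and the opening at its end, in the units of the state.
- sense(): the state, without advancing time (a new reading comes with each control period).
- snapshot(name): name is "scene" or "top" or "wrist"; returns (picture, depth): 384x512x3 uint8, red, green, blue; 384x512 float32, m along the optical axis (not along the pixel's ray), 0 where there is no reading.
- get_calibration(name): a dict with "vfov" (degrees; the focal length in pixels is half the picture's height over the tangent of half this angle, whatever the lens; pixels are square), "cx", "cy" (the principal point, pixels), "extrinsics" (4x4, takes a point from camera to world coordinates). Camera axes: x right, y up, looking along -z (the intrinsics and any distortion apply to the point x, -y, -z); pixel columns grow to the right and rows downward; lengths in m; the calibration is good to about 2 mm. A picture is of the moment at which its call begins: read the wrist's pose just before it. get_calibration takes no time and is no camera call; for the wrist camera it gives the pose at the moment of the call.
- close_job(): hands the job in, once; it reports no verdict.
Trained networks look in the newest picture that a camera, given by its name, has taken for a name from the list of things; names that differ only in an ending like _2 or _b are one class to them, and where a whole thing is asked for, a point or a joint stands for the part that bears it (a point fixed in the world has none). Each returns a list of dicts, best first, with "confidence" (0 to 1); they miss things now and then, are a little off and sometimes report something else, mostly with a low value. They report only what shows in the picture. A call takes as long as a camera call. They do not tell look-alikes from the thing itself.
- find_in(camera, thing): "box" ([left, top, right, bottom] as shares, 0 to 1, of the picture: columns of its width, rows of its height, round what is visible of it).
- mark_of(camera, thing): "location" ([column, row] as shares, 0 to 1, of the picture: columns of its width, rows of its height: a listed point, or the origin of a listed thing).
The state is a dict: "time_s": time; "joint_positions": joint angles; "qvel": joint speeds; "effort": joint torques, N m; "tool_pos": TCP position; "eef_rot": TCP orientation; "force": force on the tool from outside, world axes, zero at the start; "moment": the same for the moment, N m; "opening": finger opening in m.
Only numpy, scipy, OpenCV 4.12 (cv2) and the standard library are available. Lean on these libraries where they do the work, as an engineer would, in place of code of your own. Each camera call takes 0.05 s, during which the arm holds its last target. There are 200 camera calls.

## Task

Slide the charger's blue jaw open, lift the charged yellow cell out, and load it into the white thermometer's battery bay: flat tail end pressed against the coil spring first, then the button end rolled down past the orange retaining lip until the cell lies flat on the bay floor, held under the lip. Do not force it, and do not knock the other things on the shelf about.

Things in the scene. Friction and masses are not known exactly. Their poses are not given: they have to be found in the camera images.
- cell: Rechargeable cylindrical cell, 32 mm diameter, 70 mm long, about 145 g, yellow with a copper-coloured band near the button end. Origin at its centre; +x along its axis to the button (positive) end, which is flat but for a button 1 mm high. Starts lying in the charger, button end to the charger's +x. May be turned any amount about its own axis.
- cell_button (a point): Centre of the cell's button end, 35 mm from its centre. It enters the bay tilted up about 32 degrees, its lower corner just over and inside the lip. Part way down, eased forward onto the lip until the spring's push is no longer felt, the cell stays wedged by friction between spring and lip; then 10 to 20 N down on its top towards the button end snaps it under.
- cell_tail (a point): Centre of the cell's flat tail end, 35 mm from its centre; this end goes on the spring. The orange lip over the bay's other end is a rounded bar (radius 3) 44 mm long across the tray: inner edge at tray x 30, underside z 63.5, top z 69.5 mm, overhanging the end wall by 5 mm. On the way in, keep the tilted cell's underside over it. More than 50 N on the bay would harm it.
- charger: Black charger, fixed, base 76 mm wide, x -65 to 105, 20 mm high. Origin on the table under the cell's middle; z up. The cell lies along x on the base top (axis at z 36 mm) between a fixed grey wall (face x -36, up to z 52) and the blue jaw at +x. Guide blocks 6 mm high stand beside the cell only near its ends (x 21 to 33 either way); between them fingers may reach down to the base.
- jaw (a joint): Slide of the charger's blue jaw along the charger's +x, m: 0 shut, 0.035 fully open; starts nearly shut, stays where left (about 3 N of friction). Shut, its hood (z 54.5 to 60.5 mm) covers the last 8 mm of the cell, which then cannot be lifted out.
- jaw_tab (a point): Middle of the inner face (towards the cell) of the jaw's upright thumb tab: 34 mm wide, 8 mm thick along x, 30 mm high from z 60.5 to 90.5 mm. At joint 0 it lies at charger x = 40 mm; the hood in front of it reaches 13 mm towards the cell. Push this face towards +x to open.
- thermometer: White digital thermometer, fixed. Origin on the table, z up; +x runs from the spring end to the lip end of its open battery bay. Body 70 mm wide, x -82 to 122, top z 24 mm; flat display at x 59 to 121, up to z 38. The bay is a tray on top that slides along x, stiffly set by hand up to 14 mm either way of its middle. No reading shows the tray's place: feel or look for it.
- bay (a point): Middle of the bay floor when the tray is in mid place (thermometer x 0, z 30 mm); does not move with the tray. x given from the tray's own middle: side rails 12 mm high (to z 42), inner faces 16.5 and outer 22.5 mm from the centre line, x -52 to 30; orange end wall face x 35; spring's grey housing face x -52, to z 54. Loaded, the cell lies centred at x 0, axis z 46.
- spring (a joint): Compression of the tray's coil spring, m: 0 free, 0.016 stop; 0.8 N per mm. Its tip is a steel dome of 7 mm radius centred at z 46 mm, foremost at tray x -29 when free; it moves to -x as pressed. 0.006 with the cell loaded. To bring a tilted cell's button end inside the lip it must be pressed in 10 to 14 mm; at the stop it is hard.
- ramekin: White ceramic ramekin, 84 mm wide, 45 mm high; bystander. Origin at the centre of its underside.
- teaspoon: Steel teaspoon, 140 mm, lying flat; bystander.
- clear_box: Clear plastic box with clip-on lid, 118 x 166 x 73 mm; bystander. Origin at the centre of its underside.
- dispenser: Green lever-top dispenser, 60 x 50 x 101 mm; bystander. Origin at the centre of its underside.
- mug: Blue mug, 80 mm wide, 90 mm high; bystander. Origin at the centre of its underside.
- jar: Amber glass jar, 66 mm wide, 100 mm high; bystander. Origin at the centre of its underside.
There are look-alikes about, which are no part of the job. There is more than one size of the cell; the one meant has the size given above.

How it is judged:
By the outcome, as a careful person would: the job done as asked, in the order asked, and still so for the second after the job is handed in, with the robot touching nothing.
It also fails if it takes over 67 s, if anything falls off the work surface, if the arm or the gripper's body presses on something with over 40 N, if the wrist force passes 120 N, or if a joint passes its speed limit or range.

## Working session

There is one attempt and no reset: what is moved stays moved. The work goes in short steps, Python scripts to look and compute and a tool call to move; the robot and the scene stay as the last step left them, time stands still between calls to the robot, and variables do not carry over. Pictures are saved under pics/ and viewed, about 8 in all and at most 12, crops included, and the job is handed in when it is done.

Besides the shell and the picture viewer there is one more tool, called in YAML: its name, and indented under it one key for each argument. carry_out: Moves the arm, as the interface text tells. Its arguments: {"type":"object","properties":{"series":{"type":"array"},"hand":{"type":"number"},"grip_force":{"type":"number"}},"required":["series"]}

```bash
mkdir -p pics; ls
cat > h.py <<'E'
import numpy as np, cv2
from rig import *
def snap(n,f):
    p,d=snapshot(n); cv2.imwrite('pics/'+f+'.png',p[:,:,::-1]); np.save('pics/'+f+'.npy',d); c=get_calibration(n); return p,d,c
def w(c,d,u,v,r=1,z=None):
    f=192/np.tan(np.radians(c['vfov']/2)); E=np.array(c['extrinsics'])
    ray=np.array([(u-c['cx'])/f,-(v-c['cy'])/f,-1])
    if z is not None:
        R=E[:3,:3]@ray; return E[:3,3]+R*(z-E[2,3])/R[2]
    q=d[max(0,int(v)-r):int(v)+r+1,max(0,int(u)-r):int(u)+r+1]; q=q[q>0]
    return (E@np.append(ray*np.median(q),1))[:3] if q.size else None
E
python3 - <<'E'
from h import *
print(sense()); print(tip_reach)
for n in ['scene','top']:
    p,d,c=snap(n,n); print(n,c)
    for t in ['cell','cell_button','cell_tail','jaw_tab','charger','thermometer','bay']:
        for r in mark_of(n,t)[:3]:
            u,v=r['location'][0]*512,r['location'][1]*384
            print(n,t,round(r['confidence'],2),round(u),round(v),w(c,d,u,v))
import cv2
a=np.hstack([cv2.imread('pics/scene.png'),cv2.imread('pics/top.png')])
cv2.imwrite('pics/a.png',cv2.resize(np.vstack([cv2.imread('pics/scene.png'),cv2.imread('pics/top.png')]),(800,1200))[:600])
cv2.imwrite('pics/b.png',cv2.resize(cv2.imread('pics/top.png'),(800,600)))
E
```

```text
pics
{'time_s': 0.0, 'joint_positions': array([-8.04045078e+01,  2.18389087e+01,  7.43834894e+01, -1.21680615e-03,
        8.38592246e+01, -1.23365927e+01]), 'qvel': array([-0.08557334,  0.11735058, -0.10002342, -0.00867666,  0.02786194,
        0.00592365]), 'effort': array([-1.33900543e-03, -4.37920368e+01, -2.24562103e+01,  7.11563719e-02,
        3.50853475e-02, -1.06817029e-04]), 'tool_pos': array([ 0.20538279, -0.51000445,  0.30216466]), 'eef_rot': array([[ 9.27626423e-01,  3.73509241e-01, -2.58285598e-04],
       [ 3.73509223e-01, -9.27625408e-01,  1.40113329e-03],
       [ 2.83743948e-04, -1.39620031e-03, -9.99998985e-01]]), 'force': array([-0.03589149,  0.25528919,  0.05514487]), 'moment': array([ 0.0481767 ,  0.05593044, -0.04280395]), 'opening': 0.08817908794172208}
0.064
scene {'vfov': 45.48004878391677, 'cx': 254.19226829798617, 'cy': 189.14257200388224, 'extrinsics': array([[-0.6855477 , -0.55976239,  0.46550018,  1.15965808],
       [ 0.72784206, -0.51252698,  0.45558977,  0.61734817],
       [-0.01644062,  0.65113913,  0.7587803 ,  1.1228178 ],
       [ 0.        ,  0
[... 1092 characters left out ...]
 cell 0.57 344 200 [ 0.5345743  -0.29986458  0.02172522]
top cell 0.56 309 200 [ 0.52761666 -0.1887044   0.04751507]
top cell_button 0.6 353 200 [ 5.38581041e-01 -3.32910325e-01  2.71599800e-04]
top cell_button 0.47 309 189 [ 0.56160021 -0.18782499  0.05536279]
top cell_tail 0.81 313 207 [ 0.50842085 -0.19972278  0.05134716]
top cell_tail 0.51 334 202 [ 0.53246204 -0.27466879 -0.00068132]
top jaw_tab 0.63 307 180 [ 0.57932622 -0.17892391  0.0894054 ]
top jaw_tab 0.43 312 186 [ 0.56990232 -0.19677035  0.0596234 ]
top charger 0.76 309 199 [ 0.53242956 -0.18993127  0.04971117]
top thermometer 0.68 198 191 [0.55345791 0.14034611 0.03022127]
top bay 0.63 195 189 [0.56055069 0.14847231 0.02897551]
```

Run:
```python
import cv2,numpy as np
t=cv2.imread('pics/top.png'); s=cv2.imread('pics/scene.png')
cv2.imwrite('pics/b.png',np.vstack([np.hstack([cv2.resize(s[110:310,130:330],(400,400),interpolation=2),cv2.resize(t[140:260,280:400],(400,400),interpolation=2)]),np.hstack([cv2.resize(s,(267,200)),cv2.resize(t,(267,200)),cv2.resize(t[140:260,130:290],(266,200))])]))
```

```text
(no output)
```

View pics/b.png

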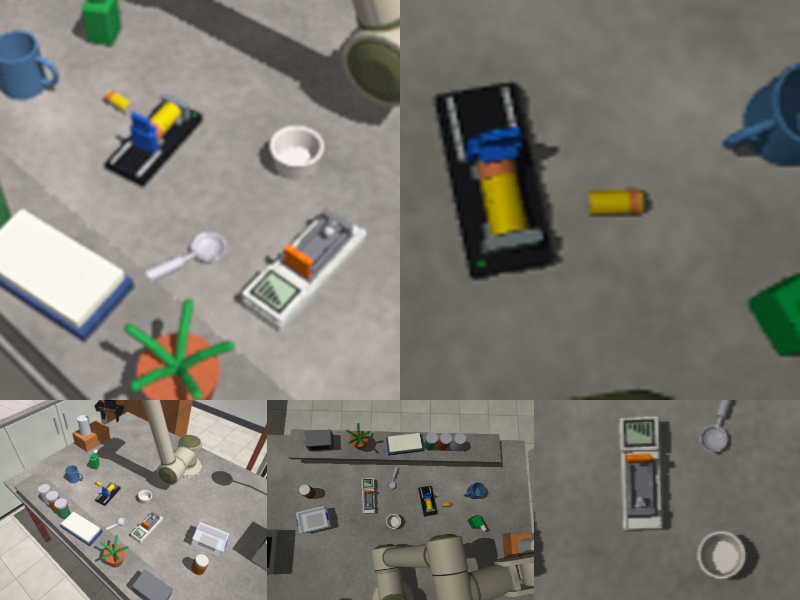

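Candidates for the cell: the one in the charger (top px 309,200; 32 mm size) and a smaller yellow cell loose on the table (344,200). The one in the charger is meant. I'll move above it for a close look.

carry_out:
  series:
    - [[31.5,32,0],-10]
    - [[31.5,32,0],-10]
    - [[31.5,32,0],-10]
    - [[31.5,32,0],-10]
    - [[31.5,32,0],-10]
    - [[31.5,32,0],-10]
    - [[31.5,32,0],-10]
    - [[31.5,32,0],-10]
    - [[31.5,32,0],-10]
    - [[31.5,32,0],-10]
    - [[31.5,32,0],-10]
    - [[31.5,32,0],-10]
    - [[31.5,32,0],-10]
    - [[31.5,32,0],-10]

```text
time_s: 2.2
tool_pos: [0.5198, -0.1912, 0.3029]
eef_rot: [[0.979, 0.205, 0.0], [0.205, -0.979, -0.0], [0.0, 0.0, -1.0]]
force: [-0.0, -0.1, -0.3]
opening: 0.0882
```

Run:
```python
from h import *
p,d,c=snap('wrist','w1'); s=sense(); print(s['tool_pos'],s['eef_rot'],s['force'],s['time_s']); print(c)
for t in ['cell','cell_button','cell_tail','jaw_tab','charger']:
    for r in mark_of('wrist',t)[:2]:
        u,v=r['location'][0]*512,r['location'][1]*384
        print(t,round(r['confidence'],2),round(u),round(v),w(c,d,u,v))
cv2.imwrite('pics/w1b.png',cv2.resize(p[:,:,::-1],(800,600)))
```

```text
[ 0.51993756 -0.19101723  0.30285697] [[ 9.78717076e-01  2.05214229e-01  7.56374383e-05]
 [ 2.05214236e-01 -9.78717073e-01 -9.08661727e-05]
 [ 5.53806207e-05  1.04454154e-04 -9.99999993e-01]] [-0.83074515 -0.91211043  0.64264035] 2.25
{'vfov': 68.63920362287227, 'cx': 255.91591963065812, 'cy': 192.62196793900566, 'extrinsics': array([[ 2.04115009e-01,  9.29032777e-01,  3.08601948e-01,
         5.99669785e-01],
       [-9.78946914e-01,  1.93721177e-01,  6.43043106e-02,
        -1.73809667e-01],
       [-4.19202460e-05, -3.15230399e-01,  9.49015170e-01,
         3.85814044e-01],
       [ 0.00000000e+00,  0.00000000e+00,  0.00000000e+00,
         1.00000000e+00]])}
cell 0.58 263 158 [ 0.53644577 -0.19623996  0.05241467]
cell 0.58 338 168 [ 0.53795755 -0.29834655  0.0218801 ]
cell_button 0.73 355 171 [ 0.53766983 -0.32026501  0.02292536]
cell_button 0.67 263 128 [ 0.57388194 -0.18681261  0.09163263]
cell_tail 0.75 261 180 [ 0.50839059 -0.19949101  0.05291999]
cell_tail 0.66 320 166 [ 0.53226976 -0.27773505  0.00717358]
jaw_tab 0.61 263 124 [ 0.57726607 -0.18617566  0.09199556]
jaw_tab 0.43 470 139 [ 0.60776358 -0.4249932   0.05751918]
charger 0.95 261 153 [ 0.5408823  -0.19164115  0.05288984]
charger 0.61 412 248 [ 0.4503141  -0.42938823  0.03532949]
```

View pics/w1b.png

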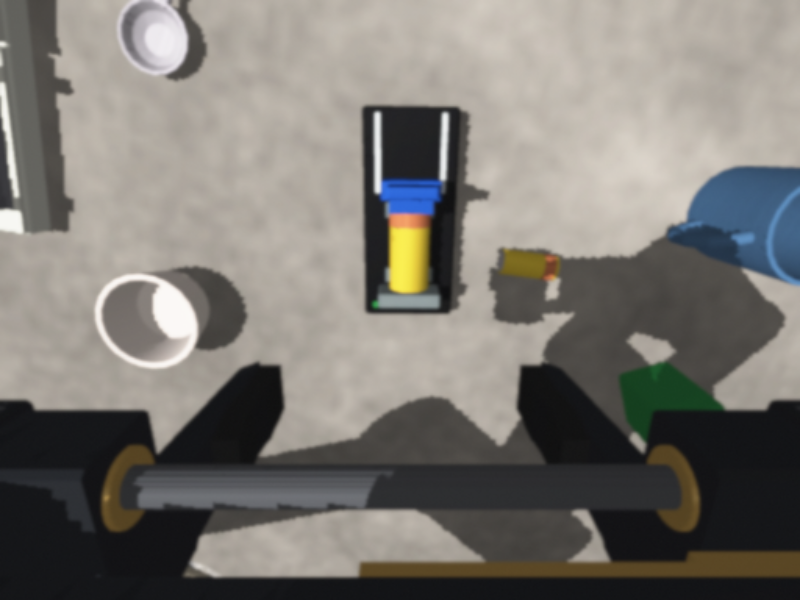

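The view shows the charger at px 410,210 (of 800×600), the cell with its copper band under the blue hood, and the small look-alike cell at 530,263. Next I'll fit the charger pose from colours and depth.

```bash
cat >> h.py <<'E'
def cloud(p,d,c):
    v,u=np.mgrid[0:384,0:512]; f=192/np.tan(np.radians(c['vfov']/2)); E=np.array(c['extrinsics'])
    P=np.stack([(u-c['cx'])/f*d,-(v-c['cy'])/f*d,-d],-1); return P@E[:3,:3].T+E[:3,3]
def hsv(p): return cv2.cvtColor(p,cv2.COLOR_RGB2HSV).astype(int)
E
cat > ch.py <<'E'
from h import *
import sys
p,d,c=snap('wrist',sys.argv[1]); P=cloud(p,d,c); H=hsv(p)
near=(np.hypot(P[...,0]-.54,P[...,1]+.19)<.12)&(d>0)
yel=near&(abs(H[...,0]-26)<5)&(H[...,1]>120)&(P[...,2]>.033)&(P[...,1]>-.25)
# charger outline footprint: dark pixels z about 0.02
blk=near&(H[...,2]<60)&(abs(P[...,2]-.02)<.006)&(P[...,1]>-.25)
r=cv2.minAreaRect((P[blk][:,:2]*1000).astype(np.float32)); print('base',r)
blu=near&(abs(H[...,0]-112)<10)&(H[...,1]>120)&(P[...,1]>-.25)
for n,m in [('yel',yel),('blue tab top',blu&(P[...,2]>.085)),('hood',blu&(abs(P[...,2]-.0605)<.005))]:
    Q=P[m]
    if len(Q): print(n,len(Q),Q.mean(0),'minrect',cv2.minAreaRect((Q[:,:2]*1000).astype(np.float32)), np.percentile(Q[:,2],[5,50,95]))
E
python3 ch.py w2
```

```text
base ((553.8258056640625, -191.65013122558594), (166.72183227539062, 73.69589233398438), 11.10825252532959)
yel 999 [ 0.52492048 -0.19601538  0.04952553] minrect ((523.9694213867188, -196.78875732421875), (51.984256744384766, 30.266712188720703), 11.437362670898438) [0.04267161 0.05054055 0.05316955]
blue tab top 264 [ 0.57872818 -0.18583688  0.0912841 ] minrect ((578.6858520507812, -185.93800354003906), (7.187546730041504, 32.86278533935547), 11.598807334899902) [0.08999935 0.09131979 0.09255922]
hood 409 [ 0.57278622 -0.18702459  0.06131999] minrect ((573.0859985351562, -186.82691955566406), (23.056318283081055, 43.0455322265625), 11.158506393432617) [0.0599151  0.06137835 0.06268476]
```

carry_out:
  series:
    - [[3.4,0,0],-0.5]
    - [[3.4,0,-5],-0.5]
    - [[3.4,0,-10],-0.5]
    - [[3.4,0,-14],-0.5]
    - [[3.4,0,-16.9],-0.5]
    - [[3.4,0,-16.9],-0.5]
    - [[3.4,0,-16.9],-0.5]
  hand: 1
  grip_force: 20

```text
time_s: 3.25
tool_pos: [0.5548, -0.1904, 0.1346]
eef_rot: [[0.98, 0.198, 0.001], [0.198, -0.98, -0.0], [0.0, 0.0, -1.0]]
force: [-0.7, 0.6, 1.1]
opening: 0.0341
```

carry_out:
  series:
    - [[0.6,0.12,0],0]
    - [[1.2,0.24,0],0]
    - [[1.8,0.36,0],0]
    - [[2.3,0.46,0],0]
    - [[2.8,0.56,0],0]
    - [[3.3,0.66,0],0]
    - [[3.7,0.74,0],0]
    - [[4.0,0.8,0],0]
    - [[4.2,0.84,0],0]
    - [[4.2,0.84,0],0]

```text
time_s: 4.25
tool_pos: [0.5976, -0.1826, 0.1356]
eef_rot: [[0.98, 0.198, 0.004], [0.198, -0.98, -0.003], [0.003, 0.004, -1.0]]
force: [-0.2, -5.1, 5.3]
opening: 0.0177
```

```bash
python3 ch.py w3; python3 -c "
from rig import *
s=sense();print(s['tool_pos'],s['force'],s['time_s'])"
```

```text
base ((554.6204833984375, -191.00543212890625), (168.32032775878906, 74.43574523925781), 10.737188339233398)
yel 1270 [ 0.53035214 -0.19522883  0.05653205] minrect ((560.1654052734375, -188.7972869873047), (128.23951721191406, 30.694040298461914), 11.72443675994873) [0.04362492 0.05111778 0.14833719]
blue tab top 1295 [ 0.61088704 -0.17959025  0.09047191] minrect ((608.3988647460938, -180.18556213378906), (12.297719955444336, 35.98512649536133), 11.044541358947754) [0.0861818  0.0910982  0.09223213]
hood 776 [ 0.61380291 -0.18016     0.06089764] minrect ((609.641845703125, -180.41119384765625), (13.896315574645996, 42.7049560546875), 10.677976608276367) [0.0566478  0.06120006 0.06445332]
[ 0.59754639 -0.18263693  0.1356192 ] [ 0.19714064 -4.67533602  6.08730661] 4.3
```

carry_out:
  series:
    - [[0.15,0.03,0],0]
    - [[0.15,0.03,0],0]
    - [[0.15,0.03,0],0]

```text
time_s: 4.6
tool_pos: [0.5988, -0.1824, 0.1356]
eef_rot: [[0.98, 0.198, 0.003], [0.198, -0.98, -0.003], [0.003, 0.004, -1.0]]
force: [-1.6, -4.3, 6.1]
opening: 0.0176
```

carry_out:
  series:
    - [[-1,-0.2,0],0]
    - [[-1,-0.2,0],0]
    - [[-2,-0.4,3],0]
    - [[-5,-1,3],0]
    - [[-7.7,-1.57,3],0]
    - [[-7.7,-1.57,3],0]
    - [[-7.7,-1.57,3],0]
    - [[-7.7,-1.57,3],0]
  hand: 0.3

```text
time_s: 5.4
tool_pos: [0.5217, -0.197, 0.1638]
eef_rot: [[0.98, 0.199, 0.001], [0.199, -0.98, -0.0], [0.001, 0.0, -1.0]]
force: [0.5, -0.5, -0.9]
opening: 0.0618
```

```bash
python3 ch.py w4
python3 - <<'E'
from h import *
s=sense();print(s['tool_pos'],s['force'],s['time_s'],s['opening'])
cv2.imwrite('pics/w4b.png',cv2.resize(cv2.imread('pics/w4.png'),(640,480)))
E
```

```text
base ((553.800048828125, -191.59625244140625), (166.66285705566406, 74.36638641357422), 11.143107414245605)
yel 2701 [ 0.52925838 -0.19562863  0.04950913] minrect ((532.6817626953125, -194.9444580078125), (70.79141998291016, 31.465261459350586), 11.710358619689941) [0.0423982  0.05063573 0.05294482]
blue tab top 1099 [ 0.60958442 -0.17980179  0.09107908] minrect ((609.6732788085938, -179.9459228515625), (7.812601089477539, 33.79838180541992), 11.304577827453613) [0.08946171 0.0911956  0.09232281]
hood 1274 [ 0.60069237 -0.18154849  0.06136671] minrect ((604.161865234375, -181.19784545898438), (21.765087127685547, 42.60038757324219), 10.657365798950195) [0.06023963 0.06134515 0.06248684]
[ 0.52173229 -0.1969587   0.16363451] [ 0.22594723 -0.45485002 -0.36126477] 5.45 0.06169959327677489
```

View pics/w4b.png

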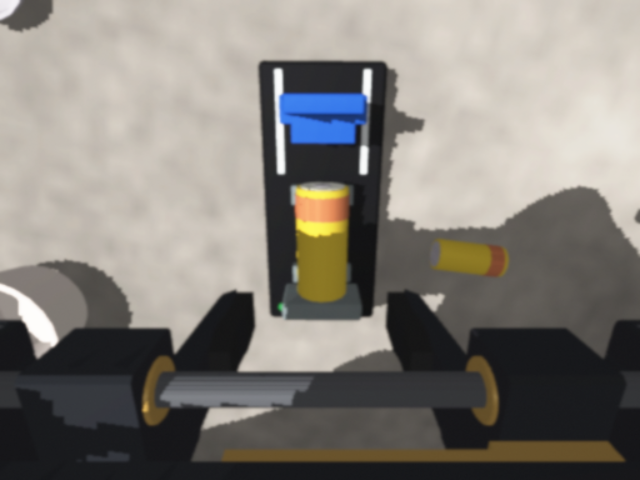

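carry_out:
  series:
    - [[-0.15,-0.03,-3.5],0]
    - [[-0.15,-0.03,-6],0]
    - [[-0.15,-0.03,-7.1],0]
    - [[-0.15,-0.03,-7.1],0]
    - [[-0.15,-0.03,-7.1],0]

```text
time_s: 5.95
tool_pos: [0.5201, -0.1976, 0.0935]
eef_rot: [[0.98, 0.199, 0.001], [0.199, -0.98, -0.001], [0.001, 0.001, -1.0]]
force: [-0.0, 0.5, 1.2]
opening: 0.062
```

carry_out:
  series:
    - [[0,0,0],0]
    - [[0,0,0],0]
    - [[0,0,0],0]
    - [[0,0,0],0]
    - [[0,0,0],0]
    - [[0,0,0],0]
    - [[0,0,0],0]
    - [[0,0,0],0]
    - [[0,0,0],0]
    - [[0,0,0],0]
    - [[0,0,0],0]
    - [[0,0,0],0]
  hand: 1
  grip_force: 20

```text
time_s: 7.15
tool_pos: [0.5195, -0.1976, 0.093]
eef_rot: [[0.98, 0.198, 0.0], [0.198, -0.98, -0.0], [0.0, 0.0, -1.0]]
force: [-0.5, 0.0, 6.0]
opening: 0.0318
```

carry_out:
  series:
    - [[0,0,0.5],0]
    - [[0,0,2],0]
    - [[0,0,4],0]
    - [[0,0,5.2],0]
    - [[0,0,5.2],0]
    - [[1.7,0.35,5.2],0]
    - [[3.4,0.69,5.2],0]
    - [[3.4,0.69,5.2],0]
    - [[3.4,0.69,5.2],0]

```text
time_s: 8.05
tool_pos: [0.5529, -0.1903, 0.1438]
eef_rot: [[0.98, 0.199, -0.002], [0.199, -0.98, 0.001], [-0.002, -0.001, -1.0]]
force: [-0.9, -1.5, -2.0]
opening: 0.0313
```

carry_out:
  series:
    - [[0,0,-0.6],0]
    - [[0,0,-0.9],0]
    - [[0,0,-1.2],0]
    - [[0,0,-1.5],0]
    - [[0,0,-1.8],0]
    - [[0,0,-2.1],0]
    - [[0,0,-2.4],0]
    - [[0,0,-2.6],0]
    - [[0,0,-2.8],0]
    - [[0,0,-2.8],0]
    - [[0,0,-2.8],0]
  grip_force: 13

```text
time_s: 9.15
tool_pos: [0.5534, -0.1906, 0.1167]
eef_rot: [[0.98, 0.198, -0.0], [0.198, -0.98, 0.0], [-0.0, -0.0, -1.0]]
force: [-2.5, -2.6, 1.4]
opening: 0.0315
```

carry_out:
  series:
    - [[0,0,0],0]
    - [[0,0,0],0]
    - [[0,0,1],0]
    - [[0,0,3],0]
    - [[0,0,6],0]
    - [[0,0,6],0]
    - [[0,0,6],0]
  grip_force: 40

```text
time_s: 9.85
tool_pos: [0.5535, -0.1905, 0.1772]
eef_rot: [[0.98, 0.198, 0.001], [0.198, -0.98, -0.0], [0.001, 0.001, -1.0]]
force: [0.8, 0.0, -1.2]
opening: 0.0311
```

```bash
cat > tilt.py <<'E'
from h import *
import sys
p,d,c=snap('wrist',sys.argv[1]); P=cloud(p,d,c); H=hsv(p); s=sense()
R=np.array(s['eef_rot']); L=(P-s['tool_pos'])@R   # tool frame
m=(d>0)&(L[...,2]>.02)&(L[...,2]<.11)&(abs(L[...,1])<.0162)&(abs(L[...,0])<.075)&(H[...,1]>110)&(abs(H[...,0]-18)<14)
Q=L[m]; print(len(Q),Q.min(0),Q.max(0),s['time_s'],s['force'],s['opening'])
# top ridge per x bin
for x in np.arange(-.05,.07,.006):
    q=Q[abs(Q[:,0]-x)<.003]
    if len(q)>5: print(round(x,3), q[np.argsort(q[:,2])[:3]].mean(0).round(4))
cv2.imwrite('pics/'+sys.argv[1]+'b.png',cv2.resize(cv2.imread('pics/'+sys.argv[1]+'.png'),(640,480)))
E
python3 tilt.py w5
```

```text
5555 [-0.02438803 -0.01617626  0.02254632] [0.04950633 0.01610632 0.05687691] 9.9 [-0.34667061  0.95059905 -1.15116607] 0.031025820267445794
-0.026 [-0.0231  0.0006  0.0484]
-0.02 [-0.0176 -0.0011  0.0447]
-0.014 [-0.0113 -0.0011  0.0423]
-0.008 [-0.0058 -0.0019  0.0401]
-0.002 [ 0.0007 -0.0015  0.0378]
0.004 [ 0.0065 -0.0015  0.0353]
0.01 [0.0126 0.0003 0.0329]
0.016 [ 0.0186 -0.0014  0.0304]
0.022 [ 0.0244 -0.0014  0.0276]
0.028 [ 0.0309 -0.0002  0.025 ]
0.034 [ 0.0351 -0.0008  0.0232]
0.04 [0.038  0.0018 0.0226]
0.046 [ 0.0431 -0.0053  0.0342]
```

View pics/w5b.png

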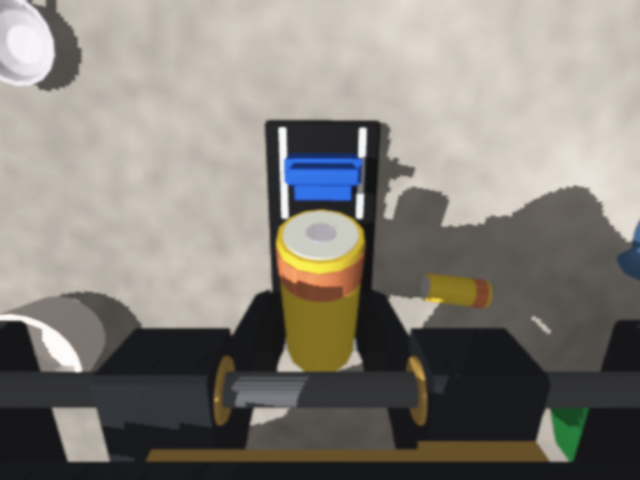

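The cell is tilted about 22°, button up, and held firmly about 22 mm from its tail. That is enough for a tilted entry. Now to the thermometer.

carry_out:
  series:
    - [[0,0,4],0]
    - [[-1,4,8],0]
    - [[-2,8,10],-5]
    - [[-3,13,10],-11]
    - [[-4,18,10],-11]
    - [[-5,23,10],-11]
    - [[-5,28,10],-11]
    - [[-5,32,10],-11]
    - [[-5,34,10],-11]
    - [[-5,34,10],-11]
    - [[-5,34,10],-11]
  grip_force: 55

```text
time_s: 11.0
tool_pos: [0.5033, 0.1492, 0.2758]
eef_rot: [[1.0, 0.008, -0.002], [0.008, -1.0, -0.0], [-0.002, 0.0, -1.0]]
force: [-0.5, -0.8, -1.4]
opening: 0.0307
```

```bash
cat > th.py <<'E'
from h import *
import sys
p,d,c=snap('wrist',sys.argv[1]); P=cloud(p,d,c); H=hsv(p); s=sense(); print(s['tool_pos'],s['force'],s['time_s'],s['opening'])
a=float(sys.argv[2]) if len(sys.argv)>2 else 0
near=(d>0)&(np.hypot(P[...,0]-.57,P[...,1]-.15)<.14)
org=near&(abs(H[...,0]-11)<8)&(H[...,1]>150)&(P[...,2]<.08)
for n,m in [('lip',org&(P[...,2]>.062)),('white',near&(H[...,1]<60)&(H[...,2]>150)&(abs(P[...,2]-.024)<.004)),('rails',near&(abs(P[...,2]-.042)<.0025)),('hous',near&(abs(P[...,2]-.054)<.0025))]:
    Q=P[m]
    if len(Q)>10: print(n,len(Q),Q.mean(0).round(4),cv2.minAreaRect((Q[:,:2]*1000).astype(np.float32)),Q.min(0).round(4),Q.max(0).round(4))
cv2.imwrite('pics/'+sys.argv[1]+'b.png',cv2.resize(cv2.imread('pics/'+sys.argv[1]+'.png'),(640,480)))
E
python3 th.py w6
```

```text
[0.50343521 0.14865743 0.27603082] [-0.73054382 -0.72795366 -1.55760495] 11.05 0.030768826170870525
lip 481 [0.5931 0.153  0.0705] ((593.0245361328125, 153.22494506835938), (9.784811973571777, 42.565696716308594), 3.7205512523651123) [0.5874 0.1319 0.0673] [0.5985 0.1746 0.0729]
white 934 [0.597  0.1539 0.0249] ((556.4298706054688, 151.3068084716797), (117.34440612792969, 70.1573715209961), 3.548771619796753) [0.4957 0.1134 0.0211] [0.6171 0.1895 0.0278]
rails 1576 [0.5959 0.1535 0.0415] ((588.1241455078125, 155.3766326904297), (165.89141845703125, 59.79854202270508), 0.4366477429866791) [0.5051 0.1249 0.0395] [0.6712 0.1856 0.0445]
hous 112 [0.5204 0.1485 0.0535] ((518.3202514648438, 138.86013793945312), (32.64530563354492, 15.676106452941895), 78.36988067626953) [0.5076 0.1244 0.0515] [0.5284 0.1557 0.0562]
```

View pics/w6b.png

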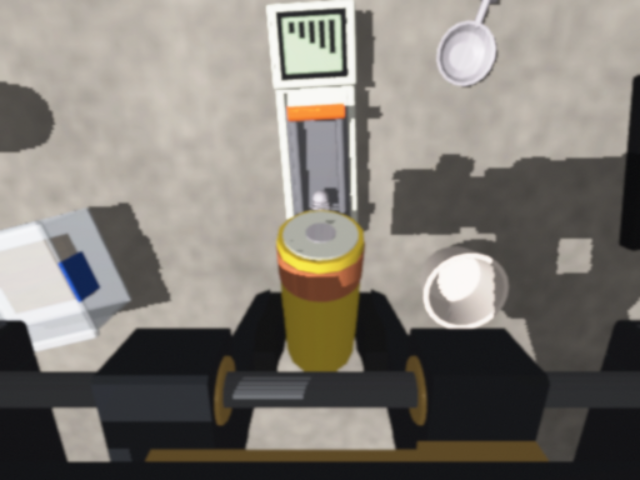

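The bay is at 320,160 with the orange lip at 316,112 and the spring tip at 320,197. I'll fit the yaw and centre line more finely.

```bash
cat > fit.py <<'E'
from h import *
import sys
n=sys.argv[1]; p=cv2.imread('pics/'+n+'.png')[:,:,::-1].copy(); d=np.load('pics/'+n+'.npy'); c=get_calibration('wrist'); P=cloud(p,d,c); H=hsv(p)
x0,x1=float(sys.argv[2]),float(sys.argv[3])
X,Y,Z=P[...,0],P[...,1],P[...,2]; base=(d>0)&(abs(Y-.152)<.045)
def line(m,lab):
    xs,ys,wd=[],[],[]
    for x in np.arange(x0,x1,.003):
        q=Y[m&(abs(X-x)<.002)]
        if len(q)>6: a,b=np.percentile(q,[2,98]); xs.append(x); ys.append((a+b)/2); wd.append(b-a)
    if len(xs)<4: print(lab,'few');return
    k=np.polyfit(xs,ys,1); print(lab,len(xs),'yaw',np.degrees(np.arctan(k[0])).round(2),'y@.56',np.polyval(k,.56).round(4),'res',np.std(np.polyval(k,xs)-ys).round(4),'w',np.median(wd).round(4))
line(base&(abs(Z-.030)<.003)&(abs(Y-.152)<.021),'floor')
line(base&(Z>.038)&(Z<.046),'rails')
line(base&(Z>.019)&(Z<.046),'body')
m=base&(abs(H[...,0]-11)<8)&(H[...,1]>150)&(Z>.055)&(Z<.08)&(X>.575)
t=[]
for y in np.arange(.135,.174,.004):
    q=P[m&(abs(Y-y)<.002)]
    if len(q)>4: t.append((y,q[:,0].min(),q[:,0].max(),np.median(q[:,2])))
print(np.array(t).round(4))
m=base&(H[...,1]<60)&(Z>.046)&(Z<.056)&(X>.5)&(X<.56)&(abs(Y-.15)<.01)
if m.sum()>3: print('dome',P[m].min(0),P[m].max(0))
E
python3 fit.py w6 .535 .585; python3 fit.py w6 .61 .67
```

```text
floor 17 yaw 3.42 y@.56 0.1516 res 0.0002 w 0.0322
rails 17 yaw 3.59 y@.56 0.1515 res 0.0002 w 0.0439
body 17 yaw 3.6 y@.56 0.1515 res 0.0003 w 0.0651
[[0.135  0.5895 0.5985 0.0703]
 [0.139  0.5894 0.5985 0.0705]
 [0.143  0.5894 0.5985 0.0707]
 [0.147  0.5885 0.5984 0.0702]
 [0.151  0.5885 0.5975 0.0706]
 [0.155  0.5884 0.5975 0.0707]
 [0.159  0.5884 0.5975 0.0705]
 [0.163  0.5884 0.5966 0.0705]
 [0.167  0.5874 0.5965 0.0704]
 [0.171  0.5874 0.5965 0.0707]]
dome [0.51146485 0.14003941 0.04680895] [0.52898056 0.15807682 0.05577318]
floor few
rails 19 yaw 2.64 y@.56 0.1529 res 0.0011 w 0.0559
body 21 yaw 3.36 y@.56 0.1516 res 0.0002 w 0.0666
[[0.135  0.5895 0.5985 0.0703]
 [0.139  0.5894 0.5985 0.0705]
 [0.143  0.5894 0.5985 0.0707]
 [0.147  0.5885 0.5984 0.0702]
 [0.151  0.5885 0.5975 0.0706]
 [0.155  0.5884 0.5975 0.0707]
 [0.159  0.5884 0.5975 0.0705]
 [0.163  0.5884 0.5966 0.0705]
 [0.167  0.5874 0.5965 0.0704]
 [0.171  0.5874 0.5965 0.0707]]
dome [0.51146485 0.14003941 0.04680895] [0.52898056 0.15807682 0.05577318]
```

carry_out:
  series:
    - [[2.5,0.1,-3],3.1]
    - [[5.4,0.2,-7],3.1]
    - [[5.4,0.2,-11],3.1]
    - [[5.4,0.2,-13.2],3.1]
    - [[5.4,0.2,-13.2],3.1]
    - [[5.4,0.2,-13.2],3.1]

```text
time_s: 11.65
tool_pos: [0.5579, 0.1504, 0.1454]
eef_rot: [[0.998, 0.06, 0.0], [0.06, -0.998, -0.0], [0.0, 0.0, -1.0]]
force: [-0.1, 1.3, -0.8]
opening: 0.031
```

```bash
cat > cell.py <<'E'
from h import *
import sys
n=sys.argv[1]; p=cv2.imread('pics/'+n+'.png')[:,:,::-1].copy(); d=np.load('pics/'+n+'.npy'); c=get_calibration('wrist'); s=sense()
L=(cloud(p,d,c)-s['tool_pos'])@np.array(s['eef_rot']); H=hsv(p)
m=(d>0)&(L[...,2]<.075)&(abs(L[...,1])<.025)&(L[...,0]>-.03)&(L[...,0]<.06)&(H[...,1]>110)&(abs(H[...,0]-18)<14)
xs=np.arange(-.02,.034,.004); rz=[]; my=[]
for x in xs:
    q=L[m&(abs(L[...,0]-x)<.002)]; rz.append(np.sort(q[:,2])[3] if len(q)>9 else np.nan)
    my.append((np.percentile(q[:,1],2)+np.percentile(q[:,1],98))/2 if len(q)>9 else np.nan)
g=~np.isnan(rz); xs=xs[g]; rz=np.array(rz)[g]; k=np.polyfit(xs,rz,1); print('tilt',-np.degrees(np.arctan(k[0])),'ridge z@0',k[1],'midY mm',(np.array(my)[g]*1000).round(1))
b=L[(d>0)&(abs(L[...,1])<.012)&(L[...,2]<.07)&(L[...,2]>.02)&(L[...,0]>.03)&(L[...,0]<.06)&(H[...,1]<70)&(H[...,2]>100)]
if len(b): print('button face centre',b.mean(0),'ymid',(b[:,1].min()+b[:,1].max())/2)
E
python3 th.py w7; python3 cell.py w7; python3 fit.py w7 .60 .67
```

```text
[0.55814444 0.15067513 0.14615072] [ 0.37895943  0.15764196 -0.98983967] 11.7 0.03073522082057281
lip 303 [0.5972 0.1569 0.0693] ((594.7763671875, 154.03009033203125), (10.093957901000977, 42.71879959106445), 4.701635360717773) [0.5881 0.1325 0.062 ] [0.6007 0.1756 0.0735]
white 1678 [0.6051 0.1558 0.0257] ((576.4529418945312, 153.32754516601562), (74.28214263916016, 70.10576629638672), 3.3682310581207275) [0.5374 0.1202 0.0212] [0.6154 0.1899 0.028 ]
rails 3864 [0.645  0.1575 0.0402] ((590.0825805664062, 153.78665161132812), (169.58538818359375, 65.60104370117188), 3.9337258338928223) [0.5044 0.1241 0.0395] [0.6761 0.1916 0.0445]
hous 390 [0.5351 0.1508 0.0547] ((550.1411743164062, 150.65940856933594), (99.32588195800781, 49.20781707763672), 2.6749889850616455) [0.4996 0.1238 0.0516] [0.6005 0.1765 0.0565]
tilt 54.49796839207189 ridge z@0 0.0022046580363541883 midY mm [-0.4 -0.3 -0.8 -0.8 -0.6 -0.7 -0.4 -0.7 -4.8  0.2 -0.4 -0.5 -0.5 -1.5]
button face centre [ 0.04419471 -0.00017782  0.03637714] ymid -3.6931003397884868e-06
floor 5 yaw -21.52 y@.56 0.1693 res 0.0016 w 0.0321
rails 20 yaw 1.58 y@.56 0.1555 res 0.0025 w 0.0618
body 24 yaw 3.48 y@.56 0.1524 res 0.0002 w 0.0664
[[0.135  0.5945 0.6007 0.0704]
 [0.139  0.5984 0.6005 0.0644]
 [0.143  0.5996 0.6003 0.061 ]
 [0.147  0.5992 0.5999 0.0583]
 [0.151  0.5992 0.5996 0.0561]
 [0.155  0.5989 0.5992 0.0557]
 [0.159  0.5987 0.5991 0.0564]
 [0.163  0.5982 0.599  0.0591]
 [0.167  0.5977 0.5987 0.063 ]
 [0.171  0.5925 0.5985 0.0701]]
```

View pics/w7b.png

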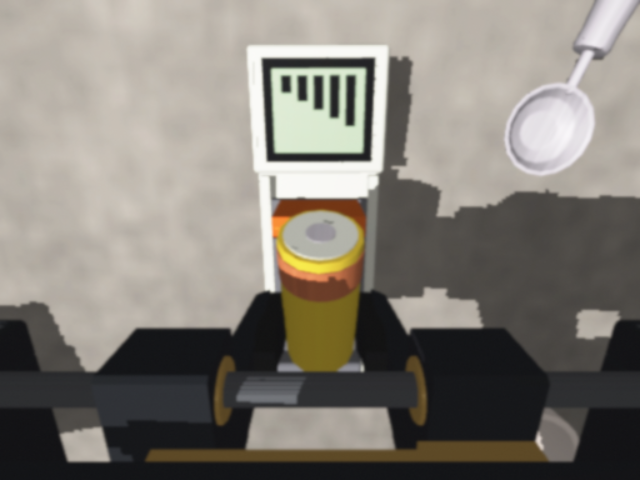

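carry_out:
  series:
    - [[0.05,0.08,-0.7],0]
    - [[0.05,0.08,-1.3],0]
    - [[0.05,0.08,-1.6],0]
    - [[0.05,0.08,-1.6],0]
    - [[0.05,0.08,-1.75],0]
    - [[0.05,0.08,-1.9],0]
    - [[0.05,0.08,-2.0],0]
    - [[0.05,0.08,-2.05],0]
    - [[0.05,0.08,-2.05],0]
    - [[0.05,0.08,-2.05],0]
  grip_force: 13

```text
time_s: 12.7
tool_pos: [0.558, 0.1522, 0.1243]
eef_rot: [[0.998, 0.062, 0.0], [0.062, -0.998, 0.0], [0.0, -0.0, -1.0]]
force: [-0.3, -0.6, 2.2]
opening: 0.0317
```

carry_out:
  series:
    - [[0,0,0],0]
    - [[0,0,0],0]
    - [[0,0,0.6],0]
    - [[0,0,0.6],0]
    - [[0,0,0.6],0]
  grip_force: 55

```text
time_s: 13.2
tool_pos: [0.558, 0.1522, 0.1302]
eef_rot: [[0.998, 0.062, 0.0], [0.062, -0.998, 0.0], [0.0, -0.0, -1.0]]
force: [-0.0, 0.1, -1.0]
opening: 0.0312
```

```bash
python3 tilt.py w8; python3 cell.py w8;python3 -c "
from rig import *
print(sense()['tool_pos'])"
```

```text
4976 [-0.05299387 -0.01619742  0.02000133] [0.04864886 0.01615262 0.10060563] 13.25 [ 0.22581259 -0.30577073 -1.01389162] 0.031034236763704988
-0.05 [-0.0522  0.0004  0.0866]
-0.026 [-0.0233 -0.0008  0.05  ]
-0.02 [-0.0175 -0.001   0.0462]
-0.014 [-0.0113 -0.0015  0.0428]
-0.008 [-0.0058 -0.0014  0.0394]
-0.002 [ 0.0004 -0.0012  0.0359]
0.004 [ 0.0061 -0.001   0.0323]
0.01 [ 0.0127 -0.0013  0.029 ]
0.016 [0.0189 0.     0.0247]
0.022 [ 0.0247 -0.0004  0.0213]
0.028 [0.0295 0.0011 0.02  ]
0.034 [0.0329 0.0007 0.02  ]
0.04 [ 0.0371 -0.0046  0.0231]
0.046 [ 0.0431 -0.0049  0.0337]
tilt 55.138461081497475 ridge z@0 0.0026172618716350615 midY mm [ 0.1 -0.7 -0.7 -0.7 -0.6 -0.7 -0.7 -0.5 -4.6  0.2 -0.5 -0.5 -0.5  0.7]
button face centre [ 0.04097593 -0.00023484  0.03026618] ymid -1.9711224340663615e-05
[0.55791199 0.15223794 0.13012618]
```

The tilt is now about 30.5°, close to the recommended 32°. Next is the entry: I'll move back and down over the lip until the tail meets the spring.

carry_out:
  series:
    - [[-0.4,-0.09,-0.3],0]
    - [[-0.8,-0.12,-0.7],0]
    - [[-1.1,-0.14,-1.05],0]
    - [[-1.3,-0.15,-1.25],0]
    - [[-1.3,-0.15,-1.25],0]
    - [[-1.3,-0.15,-1.25],0]

```text
time_s: 13.85
tool_pos: [0.5451, 0.1507, 0.1178]
eef_rot: [[0.998, 0.062, 0.0], [0.062, -0.998, 0.0], [0.0, -0.0, -1.0]]
force: [1.3, 0.6, -2.2]
opening: 0.0308
```

carry_out:
  series:
    - [[-0.2,-0.01,-0.15],0]
    - [[-0.4,-0.02,-0.2],0]
    - [[-0.6,-0.04,-0.2],0]
    - [[-0.75,-0.05,-0.2],0]
    - [[-0.75,-0.05,-0.2],0]
    - [[-0.75,-0.05,-0.2],0]

```text
time_s: 14.45
tool_pos: [0.5383, 0.1503, 0.1164]
eef_rot: [[0.998, 0.062, 0.003], [0.062, -0.998, 0.0], [0.003, -0.0, -1.0]]
force: [5.7, 1.4, 2.6]
opening: 0.0307
```

```bash
python3 - <<'E'
from h import *
F=[]
for i in range(5): snapshot('wrist'); F.append(sense()['force'])
print(np.mean(F,0),np.std(F,0))
E
python3 tilt.py w9; python3 cell.py w9 | tail -1; python3 fit.py w9 .60 .67 | tail -12
```

```text
[5.53868094 0.98944122 2.45013429] [0.42544057 0.19411351 0.29149221]
6459 [-0.03408792 -0.01619313  0.02000178] [0.06065424 0.01619321 0.08639894] 14.75 [6.12718539 1.18412824 3.40962561] 0.03076678421814877
-0.032 [-0.033   0.0042  0.0613]
-0.026 [-0.0231 -0.0018  0.0498]
-0.02 [-0.0178 -0.0027  0.0466]
-0.014 [-0.0117 -0.0012  0.043 ]
-0.008 [-0.0055 -0.0006  0.0393]
-0.002 [ 0.0008 -0.0019  0.0361]
0.004 [ 0.0065 -0.0014  0.0326]
0.01 [ 0.0127 -0.0016  0.0292]
0.016 [ 0.0188 -0.0007  0.0252]
0.022 [ 0.0246 -0.001   0.0214]
0.028 [ 0.0287 -0.0031  0.02  ]
0.034 [ 0.0341 -0.0035  0.02  ]
0.04 [0.0373 0.0033 0.0233]
0.046 [ 0.0433 -0.0149  0.0344]
0.052 [0.0527 0.0013 0.0443]
0.058 [ 0.0574 -0.0083  0.0442]
button face centre [ 0.04104115 -0.00020541  0.03026952] ymid -6.698568724003082e-07
body 24 yaw -1.45 y@.56 0.1574 res 0.0044 w 0.0664
[[0.135  0.5894 0.6002 0.0701]
 [0.139  0.5891 0.6    0.0702]
 [0.143  0.589  0.5997 0.07  ]
 [0.147  0.5885 0.5994 0.0701]
 [0.151  0.5883 0.5991 0.07  ]
 [0.155  0.5882 0.5989 0.0701]
 [0.159  0.588  0.5988 0.0702]
 [0.163  0.5877 0.5984 0.0702]
 [0.167  0.5873 0.5981 0.0701]
 [0.171  0.587  0.598  0.0701]]
dome [0.50348623 0.14009701 0.05135782] [0.50612675 0.15998038 0.0557253 ]
```

View pics/w9b.png

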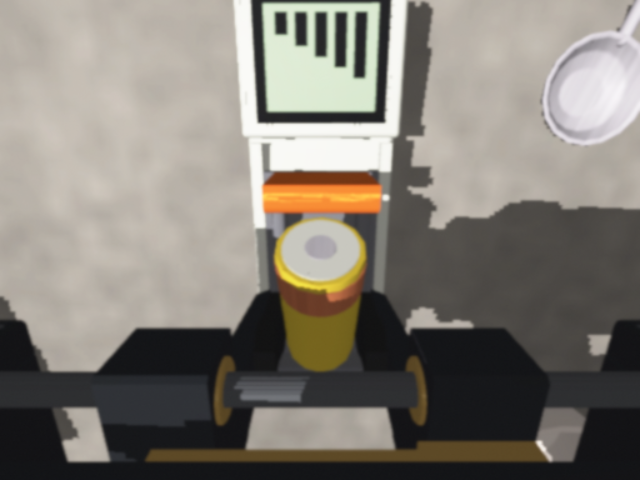

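Run:
```python
from h import *
p=cv2.imread('pics/w9.png')[:,:,::-1].copy(); d=np.load('pics/w9.npy'); c=get_calibration('wrist'); P=cloud(p,d,c); H=hsv(p)
for v in range(160,225,3): print(v,P[v,256].round(4),H[v,256],p[v,256])
```

```text
160 [0.593  0.154  0.0702] [ 15 195 252] [252 157  59]
163 [0.5917 0.1539 0.071 ] [ 14 199 248] [248 142  54]
166 [0.59   0.1538 0.0696] [ 13 201 246] [246 137  52]
169 [0.5884 0.1537 0.069 ] [ 10 173 217] [217 118  70]
172 [0.5772 0.153  0.0299] [  6   8 151] [151 147 146]
175 [0.5862 0.1536 0.072 ] [ 24 108 193] [193 176 111]
178 [0.5856 0.1536 0.0751] [ 27  13 200] [200 199 190]
181 [0.5845 0.1535 0.0761] [ 27  11 200] [200 199 191]
184 [0.5837 0.1534 0.0781] [ 27  11 200] [200 199 191]
187 [0.5827 0.1534 0.0795] [ 25   8 193] [193 192 187]
190 [0.582  0.1533 0.0818] [140   9 173] [171 167 173]
193 [0.5812 0.1533 0.0837] [141  10 173] [171 166 173]
196 [0.5803 0.1532 0.0849] [141  10 174] [172 167 174]
199 [0.5796 0.1532 0.087 ] [146  10 173] [172 166 173]
202 [0.5787 0.1531 0.0882] [141  10 174] [172 167 174]
205 [0.5781 0.1531 0.0901] [145   9 174] [173 168 174]
208 [0.577  0.153  0.0907] [ 24   6 199] [199 198 194]
211 [0.5762 0.153  0.0921] [ 27  11 200] [200 199 191]
214 [0.5753 0.1529 0.093 ] [ 27  11 200] [200 199 191]
217 [0.5748 0.1529 0.095 ] [ 30  11 200] [200 200 191]
220 [0.5735 0.1528 0.0951] [ 27  11 200] [200 199 191]
223 [0.5733 0.1528 0.0975] [ 25  31 214] [214 210 188]
```

The corner of the button end is about 1.7 mm inside the lip and 2 mm above it. The spring is compressed about 7 mm (5.6 N). Now I'll lower the cell.

carry_out:
  series:
    - [[-0.1,0,0],0]
    - [[-0.1,0,-0.15],0]
    - [[-0.1,0,-0.3],0]
    - [[-0.1,0,-0.45],0]
    - [[-0.1,0,-0.55],0]
    - [[-0.1,0,-0.55],0]
    - [[-0.1,0,-0.55],0]

```text
time_s: 15.45
tool_pos: [0.5383, 0.1502, 0.1118]
eef_rot: [[0.998, 0.061, 0.006], [0.061, -0.998, 0.0], [0.006, -0.0, -1.0]]
force: [8.0, 1.6, 8.4]
opening: 0.0306
```

carry_out:
  series:
    - [[-0.05,0,-0.05],0]
    - [[-0.05,0,-0.1],0]
    - [[-0.05,0,-0.15],0]
    - [[-0.05,0,-0.2],0]
    - [[-0.05,0,-0.2],0]
    - [[-0.05,0,-0.2],0]
  grip_force: 20

```text
time_s: 16.05
tool_pos: [0.5378, 0.1502, 0.1097]
eef_rot: [[0.998, 0.061, 0.006], [0.061, -0.998, 0.0], [0.006, 0.0, -1.0]]
force: [8.6, -0.1, 8.0]
opening: 0.0315
```

```bash
cat > col.py <<'E'
from h import *
import sys
p,d,c=snap('wrist',sys.argv[1]); P=cloud(p,d,c); H=hsv(p); s=sense(); print(s['tool_pos'],s['force'],s['opening'],s['time_s'])
L=(P-s['tool_pos'])@np.array(s['eef_rot'])
Q=L[(d>0)&(abs(L[...,1])<.004)&(L[...,2]>.02)&(L[...,2]<.075)&(L[...,0]<.03)&(L[...,0]>-.02)&(H[...,1]>110)&(abs(H[...,0]-18)<14)]
k=np.polyfit(Q[:,0],Q[:,2],1); k=np.polyfit(Q[abs(np.polyval(k,Q[:,0])-Q[:,2])<.003,0],Q[abs(np.polyval(k,Q[:,0])-Q[:,2])<.003,2],1); print('tilt',np.degrees(np.arctan(-k[0])),'ridge@0',k[1])
for v in range(150,230,5): print(v,P[v,256].round(4),p[v,256])
cv2.imwrite('pics/'+sys.argv[1]+'b.png',cv2.resize(cv2.imread('pics/'+sys.argv[1]+'.png'),(640,480)))
E
python3 col.py w10
```

```text
[0.53775824 0.15022925 0.1097451 ] [ 7.28559505 -0.80618535  7.68493376] 0.03129529127366466 16.1
tilt 25.14737854384567 ridge@0 0.03750896096836157
150 [0.5984 0.1543 0.0709] [240 127  49]
155 [0.596  0.1542 0.0696] [249 143  55]
160 [0.5939 0.154  0.0705] [251 156  59]
165 [0.5917 0.1539 0.0706] [248 143  55]
170 [0.5893 0.1538 0.0704] [239 125  48]
175 [0.586  0.1536 0.0663] [189 187 180]
180 [0.585  0.1535 0.0714] [178 175 173]
185 [0.5836 0.1534 0.0744] [161 155 162]
190 [0.5818 0.1533 0.0763] [161 156 162]
195 [0.5807 0.1532 0.0797] [162 158 163]
200 [0.5789 0.1531 0.081 ] [188 187 180]
205 [0.578  0.1531 0.0847] [188 188 180]
210 [0.5772 0.153  0.0882] [193 192 184]
215 [0.5752 0.1529 0.0886] [198 172  53]
220 [0.5733 0.1528 0.0893] [242 226  71]
225 [0.5703 0.1526 0.0875] [201 127  74]
```

The cell has rolled down to about 25°, and its lower corner is below the lip nose. I'll roll it slightly further, then ease it forward onto the lip.

carry_out:
  series:
    - [[0,0,-0.06],0]
    - [[0,0,-0.12],0]
    - [[0,0,-0.12],0]
    - [[0.1,0.01,-0.12],0]
    - [[0.2,0.01,-0.12],0]
    - [[0.3,0.02,-0.12],0]
    - [[0.3,0.02,-0.12],0]
    - [[0.3,0.02,-0.12],0]

```text
time_s: 16.9
tool_pos: [0.54, 0.1504, 0.1081]
eef_rot: [[0.998, 0.062, 0.004], [0.062, -0.998, 0.0], [0.004, 0.0, -1.0]]
force: [4.8, 0.0, 6.8]
opening: 0.0314
```

```bash
python3 col.py w11
```

```text
[0.54003533 0.15039486 0.10811774] [5.49813533 0.39020775 6.8310916 ] 0.031259238489536365 16.95
tilt 22.492204597433005 ridge@0 0.03774334497924231
150 [0.5986 0.1543 0.0572] [115  54  20]
155 [0.621  0.1557 0.1914] [223 109  41]
160 [0.5965 0.1542 0.0707] [248 142  54]
165 [0.594  0.1541 0.0696] [248 142  54]
170 [0.592  0.154  0.0707] [248 143  54]
175 [0.5895 0.1538 0.0696] [243 131  49]
180 [0.5873 0.1537 0.07  ] [155 149 153]
185 [0.5856 0.1536 0.0723] [156 150 155]
190 [0.5846 0.1535 0.0763] [156 151 157]
195 [0.583  0.1534 0.0782] [184 183 175]
200 [0.5816 0.1533 0.0807] [182 181 172]
205 [0.5809 0.1533 0.0847] [198 196 186]
210 [0.579  0.1532 0.0856] [208 181  54]
215 [0.5771 0.1531 0.0862] [243 227  72]
220 [0.5744 0.1529 0.0849] [227 141  89]
225 [0.5716 0.1527 0.0838] [122  69  46]
```

carry_out:
  series:
    - [[0.1,0.01,0],0]
    - [[0.2,0.01,0],0]
    - [[0.2,0.01,0],0]
    - [[0.2,0.01,0],0]

```text
time_s: 17.35
tool_pos: [0.5409, 0.1505, 0.1076]
eef_rot: [[0.998, 0.062, 0.001], [0.062, -0.998, -0.0], [0.001, 0.0, -1.0]]
force: [1.8, -0.7, 5.9]
opening: 0.0317
```

carry_out:
  series:
    - [[0.1,0.01,0],0]
    - [[0.1,0.01,0],0]
    - [[0.1,0.01,0],0]

```text
time_s: 17.65
tool_pos: [0.5412, 0.1505, 0.1076]
eef_rot: [[0.998, 0.062, -0.001], [0.062, -0.998, -0.0], [-0.001, 0.0, -1.0]]
force: [-1.4, -0.7, 8.4]
opening: 0.0316
```

```bash
python3 col.py w12|head -8
```

```text
[0.54121513 0.15052276 0.10757743] [-2.7355551  -0.30046025  8.62016146] 0.03103064114267123 17.7
tilt 23.597711546251432 ridge@0 0.037591074493297606
150 [0.5987 0.1544 0.0522] [115  55  21]
155 [0.5986 0.1544 0.0646] [116  54  20]
160 [0.5976 0.1544 0.0705] [248 142  54]
165 [0.5953 0.1542 0.0704] [253 169  65]
170 [0.5933 0.1541 0.0713] [253 166  63]
175 [0.5908 0.1539 0.0702] [248 142  53]
```

The lip now carries the spring load (Fx about 0). I'll release gently.

carry_out:
  series:
    - [[-0.05,0,0.05],0]
    - [[-0.05,0,0.05],0]
    - [[-0.05,0,0.05],0]
    - [[-0.05,0,0.05],0]
    - [[-0.05,0,0.05],0]
    - [[-0.05,0,0.05],0]
    - [[-0.05,0,0.05],0]
    - [[-0.05,0,0.05],0]
  hand: 0.4

```text
time_s: 18.5
tool_pos: [0.5414, 0.1506, 0.1075]
eef_rot: [[0.998, 0.062, -0.0], [0.062, -0.998, -0.0], [-0.0, 0.0, -1.0]]
force: [1.2, 0.9, 0.0]
opening: 0.0529
```

carry_out:
  series:
    - [[-0.05,0,1],0]
    - [[-0.05,0,3.5],0]
    - [[-0.05,0,6],0]
    - [[-0.05,0,6],0]

```text
time_s: 18.9
tool_pos: [0.542, 0.1508, 0.1711]
eef_rot: [[0.998, 0.062, 0.007], [0.062, -0.998, 0.0], [0.007, 0.0, -1.0]]
force: [0.6, 1.2, -0.4]
opening: 0.0528
```

```bash
python3 col.py w13|head -2
```

```text
[0.54134107 0.15069525 0.1692334 ] [ 0.87072467  0.05301561 -0.14514682] 0.052621342503270004 18.95Traceback (most recent call last):
  File "col.py", line 6, in <module>
    k=np.polyfit(Q[:,0],Q[:,2],1); k=np.polyfit(Q[abs(np.polyval(k,Q[:,0])-Q[:,2])<.003,0],Q[abs(np.polyval(k,Q[:,0])-Q[:,2])<.003,2],1); print('tilt',np.degrees(np.arctan(-k[0])),'ridge@0',k[1])
    raise TypeError("expected non-empty vector for x")
TypeError: expected non-empty vector for x
```

```bash
cat > ridge.py <<'E'
from h import *
import sys
p,d,c=snap('wrist',sys.argv[1]); P=cloud(p,d,c); H=hsv(p)
m=(d>0)&(abs(P[...,1]-(.1514+(P[...,0]-.558)*.062))<.006)&(P[...,2]>.035)&(P[...,2]<.13)&(H[...,1]>110)&(abs(H[...,0]-18)<14)
for x in np.arange(.515,.606,.005):
    q=P[m&(abs(P[...,0]-x)<.0025)]
    if len(q)>3: print(round(x,3),len(q),np.percentile(q[:,2],95).round(4),p[m&(abs(P[...,0]-x)<.0025)].mean(0).round())
cv2.imwrite('pics/'+sys.argv[1]+'b.png',cv2.resize(cv2.imread('pics/'+sys.argv[1]+'.png'),(640,480)))
E
python3 ridge.py w14
```

```text
0.515 21 0.0598 [111.  97.  43.]
0.52 66 0.0613 [115.  98.  29.]
0.525 79 0.0635 [115.  98.  29.]
0.53 80 0.0656 [115.  98.  29.]
0.535 88 0.0676 [115.  98.  29.]
0.54 85 0.0698 [115.  98.  29.]
0.545 96 0.0721 [115.  98.  29.]
0.55 92 0.0739 [115.  98.  29.]
0.555 100 0.0764 [115.  98.  29.]
0.56 110 0.0783 [114.  94.  30.]
0.565 121 0.0809 [103.  60.  38.]
0.57 124 0.0831 [128.  73.  48.]
0.575 134 0.0847 [222. 166.  74.]
0.58 71 0.0853 [219. 197.  70.]
0.585 9 0.0683 [200. 122.  87.]
0.59 138 0.0702 [240. 135.  56.]
0.595 144 0.0698 [247. 144.  55.]
0.6 115 0.0691 [137.  66.  26.]
```

View pics/w14b.png

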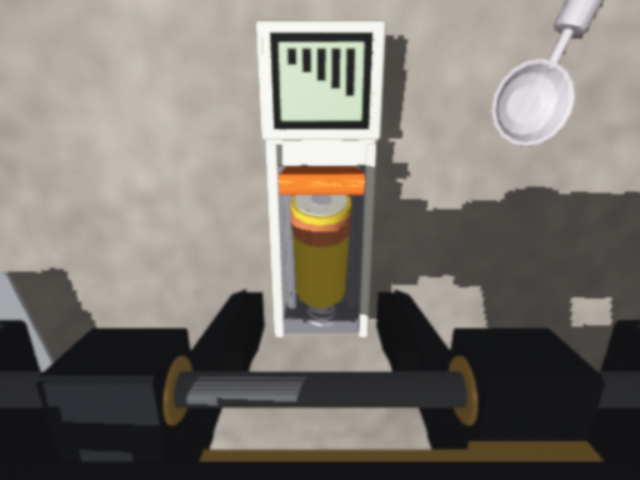

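Wedged at about 23°: button end under the lip at 320,195 and spring tip at 320,315. Next I'll close the fingers and press down towards the button end.

carry_out:
  series:
    - [[3.1,0.17,0],0]
    - [[3.1,0.17,0],0]
    - [[3.1,0.17,0],0]
    - [[3.1,0.17,0],0]
    - [[3.1,0.17,0],0]
    - [[3.1,0.17,0],0]
    - [[3.1,0.17,0],0]
    - [[3.1,0.17,0],0]
    - [[3.1,0.17,0],0]
    - [[3.1,0.17,0],0]
    - [[3.1,0.17,0],0]
    - [[3.1,0.17,-1],0]
    - [[3.1,0.17,-1.5],0]
    - [[3.1,0.17,-1.5],0]
  hand: 1

```text
time_s: 20.4
tool_pos: [0.5715, 0.1523, 0.1513]
eef_rot: [[0.998, 0.062, -0.002], [0.062, -0.998, -0.0], [-0.002, -0.0, -1.0]]
force: [-0.4, -0.6, -0.8]
opening: 0.0003
```

carry_out:
  series:
    - [[0,0,-0.3],0]
    - [[0,0,-0.6],0]
    - [[0,0,-0.9],0]
    - [[0,0,-1.1],0]
    - [[0,0,-1.1],0]

```text
time_s: 20.9
tool_pos: [0.574, 0.1523, 0.1432]
eef_rot: [[0.998, 0.061, 0.007], [0.061, -0.998, 0.0], [0.007, -0.0, -1.0]]
force: [2.1, 1.3, 6.4]
opening: 0.0005
```

carry_out:
  series:
    - [[0,0,-0.2],0]
    - [[0,0,-0.4],0]
    - [[0,0,-0.5],0]
    - [[0,0,-0.5],0]

```text
time_s: 21.3
tool_pos: [0.5725, 0.1523, 0.137]
eef_rot: [[0.998, 0.062, 0.002], [0.062, -0.998, 0.0], [0.002, -0.0, -1.0]]
force: [2.3, 0.2, 4.8]
opening: 0.0004
```

carry_out:
  series:
    - [[0,0,-0.2],0]
    - [[0,0,-0.4],0]
    - [[0,0,-0.6],0]
    - [[0,0,-0.7],0]
    - [[0,0,-0.7],0]

```text
time_s: 21.8
tool_pos: [0.5733, 0.1524, 0.1307]
eef_rot: [[0.998, 0.061, 0.005], [0.061, -0.998, 0.0], [0.005, -0.0, -1.0]]
force: [6.7, 0.2, 8.0]
opening: 0.0001
```

carry_out:
  series:
    - [[0,0,-0.2],0]
    - [[0,0,-0.4],0]
    - [[0,0,-0.5],0]
    - [[0,0,-0.5],0]

```text
time_s: 22.2
tool_pos: [0.572, 0.1524, 0.126]
eef_rot: [[0.998, 0.062, 0.001], [0.062, -0.998, -0.0], [0.001, 0.0, -1.0]]
force: [-2.6, -0.7, 16.2]
opening: 0.0004
```

```bash
python3 ridge.py w15; python3 -c "
from rig import *
s=sense();print(s['tool_pos'],s['force'])"
```

```text
0.54 14 0.0636 [108.  94.  36.]
0.545 14 0.0632 [64. 56. 27.]
0.565 14 0.0828 [52. 46. 22.]
0.57 31 0.0845 [86. 74. 29.]
0.575 62 0.1082 [63. 55. 26.]
0.58 169 0.1059 [88. 57. 36.]
0.585 85 0.0636 [156.  90.  58.]
0.59 141 0.0711 [126.  59.  23.]
0.595 199 0.0713 [161.  78.  30.]
0.6 462 0.0707 [127.  60.  23.]
[0.57197469 0.15235741 0.12599344] [-2.26267097 -0.89711235 17.33098882]
```

Fully down: tip at z 62 mm with 16 N, which matches the cell lying flat. I'll retreat and check.

carry_out:
  series:
    - [[0,0,1],0]
    - [[-1,0,4],0]
    - [[-3,0,8],0]
    - [[-4,0,12],0]
    - [[-4,0,14],0]
    - [[-4,0,14],0]
    - [[-4,0,14],0]

```text
time_s: 22.95
tool_pos: [0.5315, 0.1523, 0.2634]
eef_rot: [[0.998, 0.062, -0.002], [0.062, -0.998, -0.0], [-0.002, -0.0, -1.0]]
force: [0.2, -0.2, -0.8]
opening: 0.0006
```

```bash
python3 ridge.py w16
python3 - <<'E'
from h import *
s=snapshot('scene')[0]; t=snapshot('top')[0]; w=cv2.imread('pics/w16.png')
cv2.imwrite('pics/f.png',np.hstack([cv2.resize(w[60:260,150:350],(400,400)),cv2.resize(s[110:310,130:330,::-1],(400,400))]))
E
```

```text
0.525 37 0.0629 [230. 210.  73.]
0.53 50 0.0628 [232. 211.  66.]
0.535 50 0.0626 [234. 213.  67.]
0.54 53 0.063 [234. 214.  67.]
0.545 52 0.0631 [234. 214.  68.]
0.55 58 0.0629 [237. 218.  70.]
0.555 57 0.0625 [238. 219.  70.]
0.56 59 0.0626 [239. 220.  71.]
0.565 58 0.0623 [239. 221.  72.]
0.57 59 0.0629 [239. 220.  72.]
0.575 61 0.0632 [230. 161.  86.]
0.58 61 0.0635 [227. 140.  92.]
0.585 54 0.0634 [224. 136.  87.]
0.59 69 0.0709 [237. 130.  53.]
0.595 71 0.0708 [250. 156.  60.]
0.6 26 0.0703 [202. 105.  52.]
```

View pics/f.png

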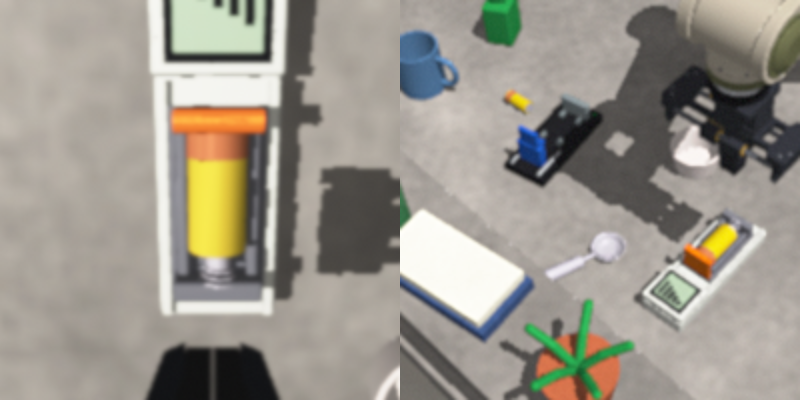

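The cell lies flat, with its top at a constant 62–63 mm. Its button end is under the lip, its tail is on the spring, and the other things haven't moved. Handing in.

```bash
python3 -c "
from rig import *
print(close_job())"
```

```text
the job is handed in; nothing more can be done
None
```

The charged cell is loaded in the thermometer's bay, and the job was handed in at about 23 s of the 67 s allowed.

**What I did:**
- **Charger:** I pushed the blue jaw open to about 33 of 35 mm, measured from the camera, and lifted the cell out.
- **Tilt:** The tool can only point down, so I tilted the cell button end up in the grip. I pressed its button end lightly on the jaw's hood, then on the orange lip, to reach about 30°.
- **Loading:** I pressed the tail onto the spring at 6–9 N, rolled the cell down inside the lip to about 23°, and eased it forward until the lip carried the spring. After letting go, I pressed it down with closed fingertips. It went down at 5–8 N, and the reading was 16 N once it was on the floor.

**Last checks:**
- **Cell:** Its top is level at 62–63 mm along its whole length (about 62 mm expected), the button end is under the lip, and the tail is on the spring.
- **Surroundings:** The gripper was clear. In the views I checked, the other things stood where they were, but the clear box and jar were outside the last picture.
- **Disagreement:** At first contact the spring force suggested about 3 mm less compression than my position estimate. A close picture showed the button end inside the lip, so I went on.

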